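# Set a sign blank in the lever trimmer for a 40 mm trim

### The arm

A 7-joint arm with a two-finger parallel gripper is mounted at the origin on the work surface. World frame = base frame: x ahead of the robot, y to its left, z up, the work surface at z = 0. Lengths are in m, angles in rad, forces in N, time in s.
With the tool pointing down it reaches from about 0.4 to 0.85 m from the base axis. Payload 4.5 kg.
Tool frame: the origin (TCP) lies at the centre of the arm's flange, where the gripper is bolted on; the fingertips stand r.tcp_to_tips ahead of it and the grasp point (between the pads) lies 147 mm ahead of it (r.tcp_to_tips is the distance from the TCP to the fingertips, in m); x points along the fingers, y is the direction in which the jaws open and shut, and the axes are right-handed (so a half turn about x gives the same grasp; the last joint's range is limited). The gripper opens to 88 mm and grips with 3 to 60 N. Pads are 18 mm wide; open, the fingers measure 123 mm over their backs; the gripper's body (75 mm by 187 mm) begins 45 mm behind the grasp point.
Start: joints at [1.329, 0.689, -0.195, 1.565, 0.157, 0.902, -0.215], TCP at [0.17, -0.601, 0.405] pointing down, gripper open.
Joint ranges: [-3.01, 3.01], [-0.46, 2.08], [-1.47, 1.51], [0.13, 2.56], [-1, 4.14], [0.04, 2.09], [-2.66, 2.66]. Speed limits (rad/s): [2.57, 2.57, 3.14, 3.14, 3.14, 3.14, 3.14].

### API

Orientations are given as a unit quaternion [x, y, z, w].
In Python, from plant import r, eyes gives the robot as it stands.
- The arm moves only by the tool carry_out, never from a script. Its argument "targets" is text: rows parted by semicolons, each of 5 numbers parted by spaces: the opening, from 0 (shut) to 1 (fully open), then the shift along the tool's x, y, z in mm, then the turn about the tool's x in rad. A call has 1 to 20 rows; each row shifts and turns the commanded pose from where the row before left it, along the tool's axes as they then stand; what a row does not reach is not made up. A row lasts 1/12 s, in which the tool goes at most 41.7 mm and 7.16 degrees, less where a joint would pass 70% of its speed; a pose out of reach is approached as far as the arm can. A call is refused whole if a number of a shift passes 41.7 or a number of a turn 0.125, either way. A call with a gripper value outside its range is refused whole. The fingers move at their own pace and stop on an object; "force" is the grip in N (left out, the last holds). Time passes only in rows, so rows that do not move let the fingers close. It gives the time, the measured TCP pose, the force and the opening at its end, in the units of the state.
- r.get_state(): the state, without advancing time (a new reading comes with each control period).
- eyes.snapshot(name): name is "scene" or "top" or "wrist"; returns (picture, depth): 420x560x3 uint8, blue, green, red; 420x560 float32, m along the optical axis (not along the pixel's ray), 0 where there is no reading.
- eyes.camera_params(name): a dict with "intrinsics" (3x3 intrinsics, pixels), "rvec" (rotation vector, rad) and "tvec" (3), from world to camera coordinates, as OpenCV has them; the wrist camera has in their place "T_tool_cam" (4x4, takes a point from camera to tool coordinates, whose origin is the TCP and whose axes are the tool frame's). Camera axes: x right, y down, z forward; pixel columns grow to the right and rows downward; lengths in m; the calibration is good to about 2 mm. A picture is of the moment at which its call begins: read the wrist's pose just before it. camera_params takes no time and is no camera call.
- r.finish_job(): hands the job in, once; it reports no verdict.
The state is a dict: "clock": time; "q": joint angles; "qd": joint speeds; "joint_torque": joint torques, N m; "tool_pos": TCP position; "eef_rot": TCP orientation; "contact_force": force on the tool from outside, world axes, zero at the start; "moment": the same for the moment, N m; "opening": opening from 0.0 (shut) to 1.0 (fully open).
Only numpy, scipy, OpenCV 4.12 (cv2) and the standard library are available. Lean on these libraries where they do the work, as an engineer would, in place of code of your own. Each camera call takes 0.05 s, during which the arm holds its last target.

### The job

Set the white foam board in the paper trimmer ready for a cut: push it with the fingertips along the bed so that its long edge lies snug against the fence at the far end and its end sticks out 40 mm (give or take 5 mm) past the cutting edge. Keep it flat on the bed - push it, do not pick it up - then let go of it, and leave the raised blade lever and the things standing around the trimmer as they are.

Things in the scene. Friction and masses are not known exactly. Their poses are not given: they have to be found in the camera images.
- trimmer: lever paper trimmer, fixed to the table: grey bed 330 mm (its x) x 360 mm (its y), top 30 mm above the table. Origin: centre of its underside, on the table. Its x points to the fence, roughly away from the robot; its y to the cutting edge, roughly to the robot's left. In its frame the bed ends at x = -165 mm toward the robot and at y = -180 mm on the right
- fence_corner (a point): point on top of the bed, in the trimmer's frame (135, 180, 30) mm, where the fence's face (x = 135 mm) meets the cutting edge, the steel edge of the bed (y = 180 mm, running along x). The fence is an aluminium bar with centimetre ticks lying across the bed, y = -180 to 170 mm, 12 mm high above the bed. Axes as the trimmer's
- guard_mid (a point): centre of the clear finger guard, a fixed upright strip 3 mm thick and 290 mm long on the bed along the cutting edge, in the trimmer's frame at (-9, 168, 55) mm. It reaches from 12 to 38 mm above the bed; the board slides through the slot below it. It stands on a black foot at each end, 10 mm wide, outside the slot (x = -157 and 141 mm)
- lever_grip (a point): middle of the black round handle (26 mm thick, 105 mm long) at the upper end of the raised blade lever, which must stay where it is. The lever stands outside the cutting edge (trimmer y = 173 to 224 mm), steeply raised from its hinge at the far corner (trimmer x = 165 mm, 45 mm above the table), 390 mm from handle to hinge
- board: the white foam board, loose, lying flat on the trimmer's bed: 120 mm (its x) x 200 mm (its y) x 6 mm thick, about 80 g, sliding with ordinary friction. Origin: centre of its underside. At the start its axes are within 15 degrees of the trimmer's, and it lies wholly on the bed
- board_end (a point): middle of the board's 120 mm end that faces the cutting edge, half-way up its thickness: 100 mm along the board's y from its centre
- board_back (a point): middle of the board's 200 mm long edge that faces the fence, half-way up its thickness: 60 mm along the board's x from its centre
- glue_stick: bystander: grey glue stick standing upright on the table to the right of the trimmer, 30 mm across, 98 mm high. Origin: centre of its underside
- tape_roll: bystander: roll of brown tape lying flat on the table to the right of the trimmer, 90 mm across, 19 mm high. Origin: centre of its underside
- stapler: bystander: black stapler on the table to the left of the trimmer, 130 x 34 x 50 mm. Origin: centre of its underside
- pencil_cup: bystander: dark metal pencil cup on the table to the left of the trimmer, toward the robot, 76 mm across, 95 mm high with pens up to 160 mm. Origin: centre of its underside
Mind the look-alikes: they are no part of the job. Of the things like the board, leave any that is pink; of the rest the smaller one is meant.

How it is judged:
At the end, for the whole second after the job is handed in: the board lies flat and still on the bed, its end 40 mm past the cutting edge (34 to 46 mm), its long edge within 4 mm of the fence's face and within 0.04 rad of parallel to it (y of board_end in the frame of trimmer between 0.214 and 0.226 m and x of board_back in the frame of trimmer above 0.131 m and angle between the x axis of board and the x axis of trimmer, either way round below 0.04 rad and z of board in the frame of trimmer below 0.033 m and angle between board's own z axis and vertical below 0.03 rad and linear speed of board below 0.01 m/s); the robot touches nothing.
It fails at once if the board is lifted or tipped off the bed (z of board in the frame of trimmer above 0.042 m or z of board in the frame of trimmer below 0.022 m or angle between board's own z axis and vertical above 0.12 rad).
It fails at once if the blade lever is moved (distance of lever_grip from where it was at the start of the episode above 0.03 m).
It fails at once if a bystander is disturbed (distance of any of glue_stick, tape_roll, stapler, pencil_cup from where it was at the start of the episode above 0.02 m or angle between any of glue_stick, pencil_cup's own z axis and vertical above 0.4 rad).
It also fails if it takes over 56 s, if anything falls off the work surface, if the arm or the gripper's body presses on something with over 40 N, if the wrist force passes 120 N, or if a joint passes its speed limit or range.

## Working session

There is one attempt and no reset: what is moved stays moved. The work goes in short steps, Python scripts to look and compute and a tool call to move; the robot and the scene stay as the last step left them, time stands still between calls to the robot, and variables do not carry over. Pictures are saved under pics/ and viewed, and the job is handed in when it is done.

Besides the shell and the picture viewer there is one more tool, called after "Call:" as name(argument=value, ...) on one line, values as JSON. carry_out: Moves the arm, as the interface text tells. Its arguments: {"type":"object","properties":{"targets":{"type":"string"},"force":{"type":"number"}},"required":["targets"]}

```bash
mkdir -p pics; ls; python3 - <<'E'
from plant import r, eyes
import cv2, numpy as np
s=r.get_state()
print({k:np.round(v,3) for k,v in s.items()}, r.tcp_to_tips)
for n in ["scene","top"]:
    p,d=eyes.snapshot(n); cv2.imwrite(f"pics/{n}0.png",p); np.save(f"{n}0.npy",d)
    print(n,eyes.camera_params(n))
print(eyes.camera_params("wrist"))
E
```

```text
pics
{'clock': np.float64(0.0), 'q': array([ 1.329,  0.69 , -0.195,  1.566,  0.157,  0.902, -0.215]), 'qd': array([-0.   , -0.   , -0.   , -0.   ,  0.   ,  0.001,  0.002]), 'joint_torque': array([-1.0000e-03, -5.2756e+01, -1.2670e+00, -1.5343e+01, -5.3000e-02,
        7.0000e-03,  0.0000e+00]), 'tool_pos': array([ 0.17 , -0.601,  0.404]), 'eef_rot': array([-0.7  , -0.098,  0.701, -0.097]), 'contact_force': array([ 0.297, -0.365,  0.272]), 'moment': array([0.047, 0.005, 0.004]), 'opening': np.float64(1.0)} 0.166
scene {'intrinsics': array([[426.22713171,   0.        , 282.69466794],
       [  0.        , 426.22713171, 209.13842223],
       [  0.        ,   0.        ,   1.        ]]), 'rvec': array([ 1.35848878,  2.41598384, -0.70424367]), 'tvec': array([ 0.16226758, -0.28498997,  1.63975473])}
top {'intrinsics': array([[547.00863405,   0.        , 277.50271817],
       [  0.        , 547.00863405, 216.53433045],
       [  0.        ,   0.        ,   1.        ]]), 'rvec': array([ 2.19918051, -2.16097503,  0.09992151]), 'tvec': array([0.10851791, 0.51976828, 1.77088327])}
{'intrinsics': array([[305.6535932 ,   0.        , 273.72596124],
       [  0.        , 305.6535932 , 210.1950418 ],
       [  0.        ,   0.        ,   1.        ]]), 'T_tool_cam': array([[ 1.08368878e-03, -2.57998605e-01,  9.66144681e-01,
         2.05112547e-02],
       [ 9.99999390e-01,  4.84205838e-04, -9.92360360e-04,
         1.27134582e-05],
       [-2.11785307e-04,  9.66145168e-01,  2.57998973e-01,
        -6.58886470e-02],
       [ 0.00000000e+00,  0.00000000e+00,  0.00000000e+00,
         1.00000000e+00]])}
```

View pics/top0.png

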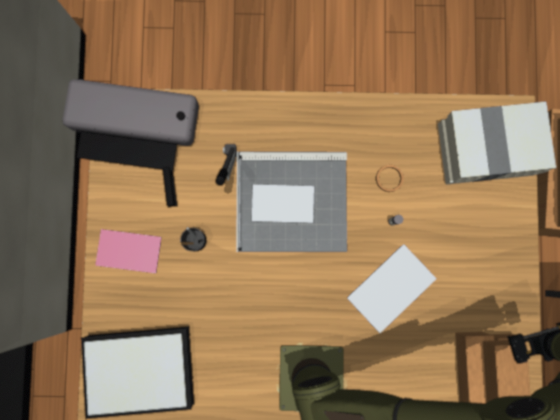

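View pics/scene0.png

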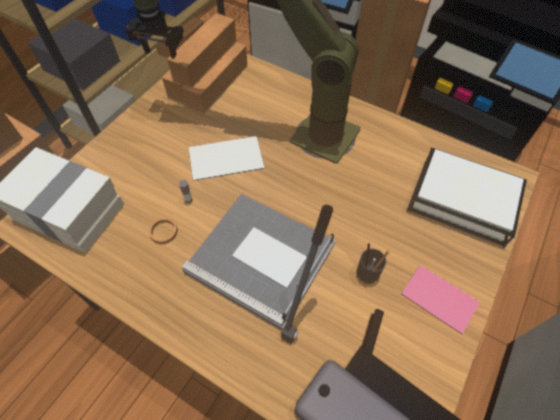

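The top view shows these possible boards:
- A: white, on the bed, at (283,203).
- B: a larger white sheet on the table at (392,288).
- C: the pink sheet at (128,251).
- D: the white paper in the tray at (137,373).
- The striped box at (500,143).

A is the smaller white one and lies on the bed, so I choose A. The fence is at row 156 and the cutting edge at column 238. Next I'll check A in a close crop and measure it.

```bash
cat > h.py <<'E'
import numpy as np, cv2
from scipy.spatial.transform import Rotation as R
from plant import r, eyes
def campose(n,s=None):
    c=eyes.camera_params(n)
    if n=="wrist":
        T=np.eye(4);T[:3,:3]=R.from_quat(s["eef_rot"]).as_matrix();T[:3,3]=s["tool_pos"]
        T=T@c["T_tool_cam"]; return c["intrinsics"],T[:3,:3],T[:3,3]
    Rc=cv2.Rodrigues(c["rvec"])[0]; return c["intrinsics"],Rc.T,-Rc.T@c["tvec"]
def ray(cam,uv,z):
    K,Rm,t=cam; uv=np.asarray(uv,float).reshape(-1,2)
    d=(Rm@np.linalg.inv(K)@np.c_[uv,np.ones(len(uv))].T).T
    return t+d*((z-t[2])/d[:,2])[:,None]
def proj(cam,P):
    K,Rm,t=cam; c=(np.atleast_2d(P)-t)@Rm; p=c@K.T; return p[:,:2]/p[:,2:]
E
python3 - <<'E'
from h import *
p=cv2.imread("pics/top0.png"); cam=campose("top")
crop=cv2.resize(p[135:270,205:365],None,fx=5,fy=5,interpolation=cv2.INTER_CUBIC)[:600]
cv2.imwrite("pics/crop0.png",crop)
g=p.min(2); hsv=cv2.cvtColor(p,cv2.COLOR_BGR2HSV)
m=((g>170)).astype(np.uint8); m[:,:242]=0;m[:165]=0;m[245:]=0;m[:,345:]=0
cs=cv2.findContours(m,0,2)[0]; c=max(cs,key=cv2.contourArea)
bx=cv2.boxPoints(cv2.minAreaRect(c)); print(bx); W=ray(cam,bx,.036); print(W, np.linalg.norm(W-np.roll(W,1,0),axis=1))
b=((hsv[...,1]<60)&(g>60)).astype(np.uint8); b[:,:225]=0;b[:150]=0;b[260:]=0;b[:,360:]=0
c=max(cv2.findContours(b,0,2)[0],key=cv2.contourArea)
bx=cv2.boxPoints(cv2.minAreaRect(c)); print(bx); W=ray(cam,bx,.03); print(W, np.linalg.norm(W-np.roll(W,1,0),axis=1))
E
```

```text
[[251.36049 220.38173]
 [252.39882 184.03996]
 [313.49182 185.78548]
 [312.4535  222.12724]]
[[0.50252284 0.20238412 0.036     ]
 [0.62167542 0.2015355  0.036     ]
 [0.61955077 0.00178326 0.036     ]
 [0.50035757 0.00377687 0.036     ]] [0.19861905 0.1191556  0.19976354 0.11920988]
[[228.      250.99997]
 [228.      150.99997]
 [346.      150.99997]
 [346.      250.99997]]
[[ 0.4020552   0.27624889  0.03      ]
 [ 0.73089292  0.28447426  0.03      ]
 [ 0.73812331 -0.1045892   0.03      ]
 [ 0.40871826 -0.10672972  0.03      ]] [0.38303657 0.32894058 0.38913064 0.329412  ]
```

View pics/crop0.png

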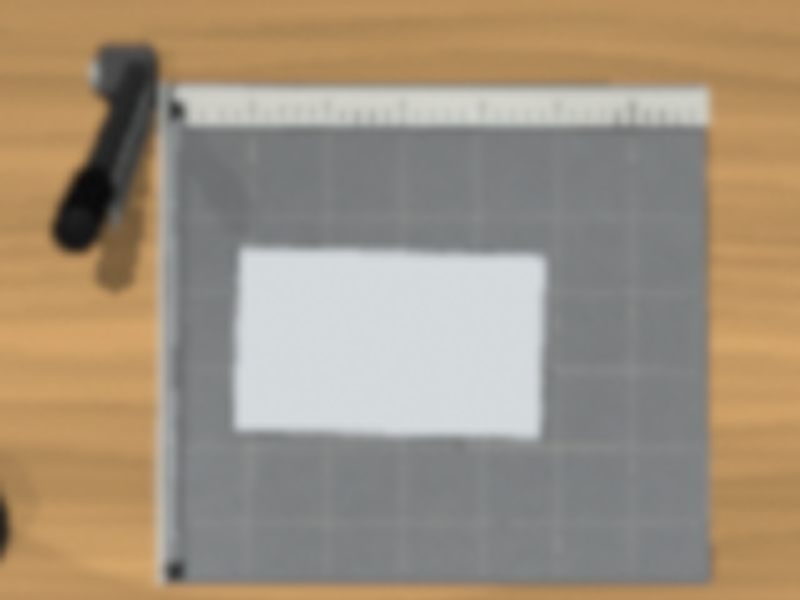

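```bash
python3 - <<'E'
from h import *
p=cv2.imread("pics/top0.png"); cam=campose("top"); print("cam",cam[2])
hsv=cv2.cvtColor(p,cv2.COLOR_BGR2HSV); S=hsv[...,1].astype(float)
g=cv2.cvtColor(p,6).astype(float)
def edge(a,thr):  # subpixel first crossing of max gradient
    d=np.abs(np.diff(a)); i=d.argmax(); w=d[max(0,i-2):i+3]; return (np.arange(max(0,i-2),i+3)[:len(w)]*w).sum()/w.sum()+.5
def fitl(pts,z):
    W=ray(cam,pts,z)[:,:2]; vx,vy,x0,y0=cv2.fitLine(W.astype(np.float32),cv2.DIST_HUBER,0,1e-3,1e-3).ravel()
    return np.array([x0,y0]),np.array([vx,vy])
bot=[(u,243+edge(S[243:260,u],0)) for u in range(250,340)]
rig=[(338+edge(S[v,338:356],0),v) for v in range(168,245)]
lef=[(228+edge(S[v,228:244],0),v) for v in range(185,240)]
fen=[(u,156+edge(g[156:166,u],0)) for u in range(248,340)]
for n,P,z in [("bot",bot,.03),("right",rig,.03),("left",lef,.03),("fence@30",fen,.03),("fence@42",fen,.042)]:
    c,v=fitl(P,z); print(n,c,v,"yaw", np.arctan2(v[1],v[0]), np.median(np.array(P),0))
E
```

```text
cam [0.36380385 0.12639814 1.80821266]
bot [0.4045095  0.08517355] [ 0.01571991 -0.99987644] yaw -1.5550758 [294.5        251.27292355]
right [ 0.53075415 -0.10636579] [0.99982667 0.01861886] yaw 0.01861994 [345.97107438 206.        ]
left [0.5345945 0.2532952] [0.9999255  0.01220918] yaw 0.012209484 [236.17716535 212.        ]
fence@30 [0.7056944  0.09123293] [ 0.01985665 -0.9998028 ] yaw -1.5509384 [293.5        159.61765208]
fence@42 [0.70338714 0.09147024] [ 0.01985677 -0.9998028 ] yaw -1.5509382 [293.5        159.61765208]
```

```bash
cat >> h.py <<'E'
YAW=0.0175; ORG=np.array([.570,.0742,0]); 
RT=R.from_euler('z',YAW).as_matrix()
def w2t(P): return (np.asarray(P)-ORG)@RT
def t2w(P): return np.asarray(P)@RT.T+ORG
def info(goal=None):   # goal: tips in trimmer frame (m) ; prints tool-axis shift mm
    s=r.get_state(); A=R.from_quat(s["eef_rot"]).as_matrix()
    tip=s["tool_pos"]+A[:,0]*r.tcp_to_tips
    jaw=RT.T@A[:,1]
    print("t",round(s["clock"],2),"tip(trim,mm)",np.round(w2t(tip)*1e3,1),"toolX",np.round(A[:,0],3),"jaw in trim",np.round(jaw,3),"ang",round(float(np.arctan2(jaw[1],jaw[0])),4),"toolz trim",np.round(RT.T@A[:,2],3),"F",np.round(s["contact_force"],2),"op",round(float(s["opening"]),3))
    if goal is not None: print("shift tool mm",np.round(A.T@(t2w(np.array(goal))-tip)*1e3,1))
    return s,A,tip
E
python3 - <<'E'
from h import *
info([-.009,-.10,.15])
cam=campose("top")
# stick, tape rough
for n,uv,z in [("glue",(396,220),.098),("tape",(388,179),.019),("stapler",(169,187),.05),("handle",(222,178),.35)]: print(n,w2t(ray(cam,uv,z))*1e3)
cam=campose("scene")
p=proj(cam,t2w(np.array([[.135,.18,.03],[-.165,.18,.03],[-.165,-.18,.03],[.135,-.18,.03]]))); print(p)
E
```

```text
t 0.1 tip(trim,mm) [-411.8 -668.   238. ] toolX [-0.001  0.002 -1.   ] jaw in trim [ 0.255 -0.967 -0.002] ang -1.3124 toolz trim [-0.967 -0.256  0.   ] F [-0.12 -0.36  0.57] op 0.999
shift tool mm [  88.7 -446.1 -534.5]
glue [[ -68.80392017 -327.37341279   98.        ]]
tape [[  73.50351798 -321.14597035   19.        ]]
stapler [[ 41.99656067 395.71519164  50.        ]]
handle [[ 24.31722303 195.71958753 350.        ]]
[[289.06004028 319.54674949]
 [335.75085312 239.79556594]
 [241.09785394 192.83267632]
 [187.69584546 261.70985187]]
```

Call:
carry_out(targets="0.7 0 -22.3 -26.7 0;0.7 0 -22.3 -26.7 0;0.7 0 -22.3 -26.7 0;0.7 0 -22.3 -26.7 0;0.7 0 -22.3 -26.7 0;0.7 0 -22.3 -26.7 0;0.7 0 -22.3 -26.7 0;0.7 0 -22.3 -26.7 0;0.7 0 -22.3 -26.7 0;0.7 0 -22.3 -26.7 0;0.7 0 -22.3 -26.7 0;0.7 0 -22.3 -26.7 0;0.7 0 -22.3 -26.7 0;0.7 0 -22.3 -26.7 0;0.7 0 -22.3 -26.7 0;0.7 0 -22.3 -26.7 0;0.7 0 -22.3 -26.7 0;0.7 0 -22.3 -26.7 0;0.7 0 -22.3 -26.7 0;0.7 0 -22.3 -26.7 0")

```text
clock: 1.77
tool_pos: [0.5631, -0.0252, 0.4044]
eef_rot: [-0.7, -0.097, 0.701, -0.097]
contact_force: [-0.1, -0.4, -0.9]
opening: 0.699
```

Call:
carry_out(targets="0.7 0 0 0 -0.1193;0.7 0 0 0 -0.1193;0.7 0 0 0 -0.1193;0.7 0 0 0 -0.1193;0.7 0 0 0 -0.1193;0.7 0 0 0 -0.1193;0.7 0 0 0 -0.1193;0.7 0 0 0 -0.1193;0.7 0 0 0 -0.1193;0.7 0 0 0 -0.1193;0.7 0 0 0 -0.1193;0.7 0 0 0 0;0.7 0 0 0 0")

```text
clock: 2.85
tool_pos: [0.5624, -0.0271, 0.4044]
eef_rot: [0.496, 0.504, -0.497, 0.503]
contact_force: [-0.2, 1.2, 0.6]
opening: 0.696
```

```bash
python3 - <<'E'
from h import *
s,A,tip=info([-.009,-.095,.06])
p,d=eyes.snapshot("wrist"); cv2.imwrite("pics/w1.png",p); np.save("w1.npy",d)
cam=campose("wrist",s); print(cam[2])
print("corner proj",proj(cam,t2w(np.array([[.135,.17,.03],[-.165,.18,.03],[-.165,-.18,.03],[.135,-.18,.03]]))))
E
```

```text
t 2.85 tip(trim,mm) [  -9.4 -101.1  238.4] toolX [-0.001  0.    -1.   ] jaw in trim [ 1.    -0.004 -0.001] ang -0.0037 toolz trim [-0.004 -1.    -0.   ] F [-0.22  1.19  0.64] op 0.696
shift tool mm [178.4   0.6  -6. ]
[0.561322   0.03896748 0.38387632]
corner proj [[ 425.81627271  -95.95537081]
 [ 107.39689697 -107.43049999]
 [ 148.9495421   250.19370195]
 [ 390.73325985  249.47043948]]
```

View pics/w1.png

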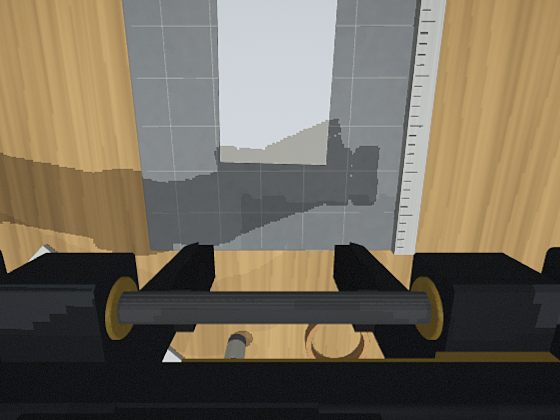

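The wrist view shows the board's right end between (219,162) and (326,165). The bed corners at (149,250) and (393,250) match their predicted pixels.

```bash
python3 - <<'E'
from h import *
s=r.get_state(); cam=campose("wrist",s)
P=ray(cam,[(219,162),(326,165),(217,10),(337,10)],.036); print(np.round(w2t(P)*1e3,1))
Q=ray(cam,[(149,250),(393,250),(130,60),(398,240),(411,60)],.03); print(np.round(w2t(Q)*1e3,1))
E
```

```text
[[-71.5 -71.   36. ]
 [ 49.6 -74.7  36. ]
 [-66.   80.5  36. ]
 [ 54.4  80.   36. ]]
[[-164.8 -179.8   30. ]
 [ 138.1 -180.8   30. ]
 [-161.6   36.1   30. ]
 [ 142.9 -167.6   30. ]
 [ 136.2   35.    30. ]]
```

Call:
carry_out(targets="0.7 24 0 -1 0;0.7 24 0 -1 0;0.7 24 0 -1 0;0.7 24 0 -1 0;0.7 24 0 0 0;0.7 24 0 0 0;0.7 24 0 0 0;0.7 24 0 0 0;0.7 3.4 0 0 0;0.7 3.4 0 0 0;0.7 3.4 0 0 0;0.7 3 0 0 0;0.7 0 0 0 0;0.7 0 0 0 0")

```text
clock: 4.07
tool_pos: [0.5628, -0.0229, 0.2003]
eef_rot: [0.496, 0.504, -0.495, 0.505]
contact_force: [-0.2, 0.4, 0.5]
opening: 0.7
```

```bash
python3 - <<'E'
from h import *
s,A,tip=info([-.009,.011,.0325])
p,d=eyes.snapshot("wrist"); cv2.imwrite("pics/w2.png",p)
E
```

```text
t 4.07 tip(trim,mm) [ -8.6 -97.   34.3] toolX [ 0.001 -0.    -1.   ] jaw in trim [ 1.    -0.001  0.001] ang -0.0006 toolz trim [-0.001 -1.     0.   ] F [-0.17  0.39  0.51] op 0.7
shift tool mm [   1.8   -0.5 -108. ]
```

View pics/w2.png

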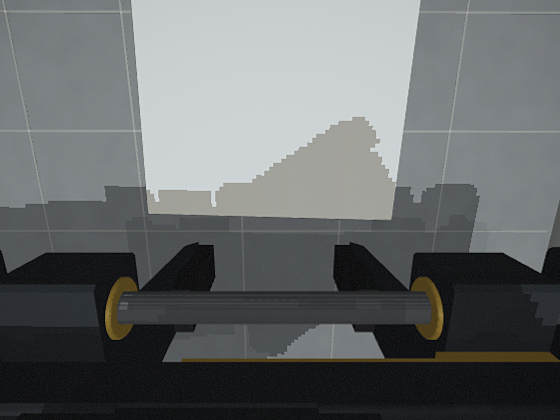

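The fingertips are just right of the board's end, whose edge runs from (148,213) to (392,218). I'll go down 2 mm and push toward the cutting edge, stopping a little short.

Call:
carry_out(targets="0.7 1 0 0 0;0.7 1 0 0 0;0.7 0 0 -3 0;0.7 0 0 -5 0;0.7 0 0 -5 0;0.7 0 0 -6 0;0.7 0 0 -6 0;0.7 0 0 -6 0;0.7 0 0 -6 0;0.7 0 0 -6 0;0.7 0 0 -6 0;0.7 0 0 -6 0;0.7 0 0 -6 0;0.7 0 0 -6 0;0.7 0 0 -6 0;0.7 0 0 -6 0;0.7 0 0 -5 0;0.7 0 0 -4 0;0.7 0 0 -3 0;0.7 0 0 0 0")

```text
clock: 5.78
tool_pos: [0.5609, 0.0692, 0.1975]
eef_rot: [0.496, 0.505, -0.495, 0.504]
contact_force: [0.6, 0.4, 0.5]
opening: 0.701
```

```bash
python3 - <<'E'
from h import *
s,A,tip=info([-.009,.011,.0325])
p,d=eyes.snapshot("wrist"); cv2.imwrite("pics/w3.png",p)
p,d=eyes.snapshot("top"); cv2.imwrite("pics/t3.png",cv2.resize(p[135:270,205:365],None,fx=5,fy=5)[:600])
E
```

```text
t 5.78 tip(trim,mm) [-9.1 -4.7 31.5] toolX [ 0.     0.001 -1.   ] jaw in trim [1.    0.001 0.   ] ang 0.0009 toolz trim [ 0.001 -1.    -0.001] F [0.62 0.42 0.51] op 0.701
shift tool mm [ -0.9   0.1 -15.7]
```

View pics/w3.png

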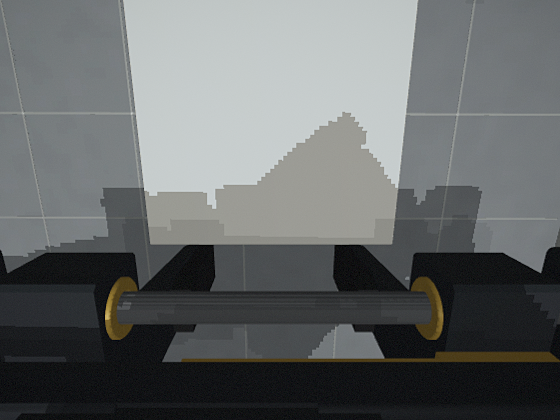

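View pics/t3.png

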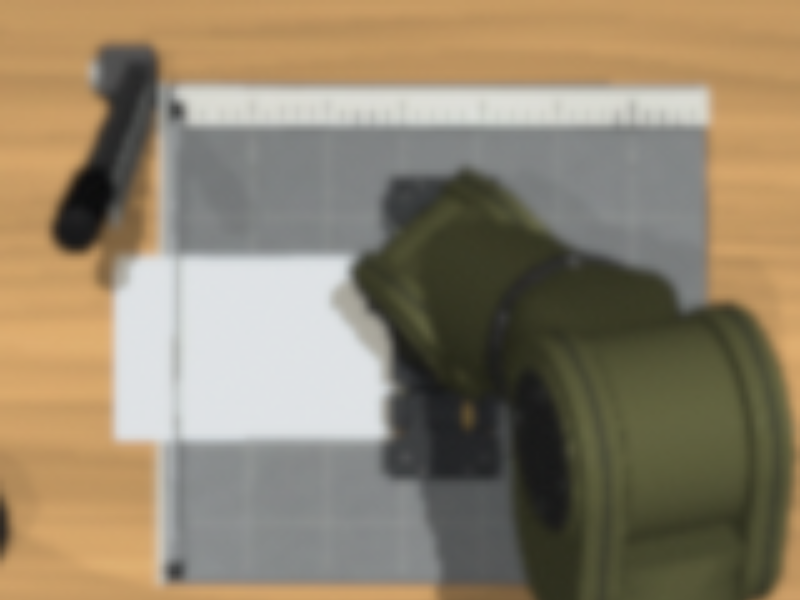

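The board slid cleanly. Its right end now runs along row 244 in the wrist view, columns 150–393. In the crop, its left end is at x=115, past the cutting edge at 160.

```bash
cat >> h.py <<'E'
def topmeas(name,u1=300):
    p,d=eyes.snapshot("top"); cv2.imwrite(name,cv2.resize(p[135:270,205:365],None,fx=5,fy=5)[:600])
    cam=campose("top"); g=p.min(2).astype(float)
    return p,cam,g
def sub(a):
    d=np.abs(np.diff(a)); i=d.argmax(); k=np.arange(max(0,i-2),min(len(d),i+3)); return (k*d[k]).sum()/d[k].sum()+.5
E
python3 - <<'E'
from h import *
s=r.get_state(); cam=campose("wrist",s)
print(np.round(w2t(ray(cam,[(150,244.5),(393,244.5)],.036))*1e3,1))
p,cam,g=topmeas("pics/t4.png")
E=[(220+sub(g[v,220:234]),v) for v in range(190,220)]
W=w2t(ray(cam,E,.036))*1e3; print("end y",np.median(W[:,1]),np.polyfit(W[:,0],W[:,1],1))
E
```

```text
[[-70.2   5.4  36. ]
 [ 49.3   5.5  36. ]]
end y 208.3422470992632 [-3.24538553e-03  2.08204804e+02]
```

Call:
carry_out(targets="0.7 0 0 -2 0;0.7 0 0 -4 0;0.7 0 0 -4 0;0.7 0 0 -2 0;0.7 0 0 -1 0;0.7 0 0 0 0;0.7 0 0 0 0")

```text
clock: 6.52
tool_pos: [0.5607, 0.0813, 0.1975]
eef_rot: [0.496, 0.504, -0.496, 0.504]
contact_force: [0.8, -0.0, 0.1]
opening: 0.7
```

```bash
python3 - <<'E'
from h import *
s,A,tip=info()
p,cam,g=topmeas("pics/t5.png")
E=[(215+sub(g[v,215:234]),v) for v in range(190,220)]
W=w2t(ray(cam,E,.036))*1e3; print("end y",np.median(W[:,1]),np.polyfit(W[:,0],W[:,1],1))
E=[(u,180+sub(g[180:190,u])) for u in range(243,270)]
W=w2t(ray(cam,E,.036))*1e3; print("back x",np.median(W[:,0]))
p,d=eyes.snapshot("wrist"); cv2.imwrite("pics/w5.png",p)
g=p.min(2).astype(float); cam=campose("wrist",s)
e=[(u,225+sub(g[225:262,u])) for u in range(225,325,8)]
print(np.round(w2t(ray(cam,e,.036))*1e3,1)[:,1])
E
```

```text
t 6.52 tip(trim,mm) [-9.2  7.3 31.5] toolX [ 0.  0. -1.] jaw in trim [1. 0. 0.] ang 0.0001 toolz trim [ 0. -1. -0.] F [ 0.77 -0.04  0.06] op 0.7
end y 220.78329767404338 [-4.51396094e-02  2.19490148e+02]
back x 48.38051085884078
[19.3 19.3 19.2 19.3 19.2 19.3 19.3 19.3 19.3 19.3 19.4 19.3 19.3]
```

View pics/w5.png

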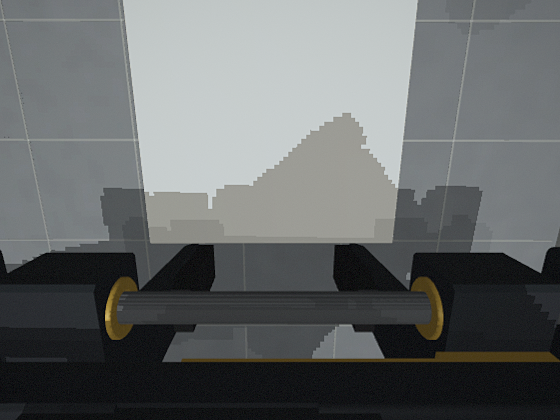

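The end is at y ≈ 219–221 mm (two views, target 220) and the board is square to the bed. Next: back off, rise, and move round to the near long edge.

Call:
carry_out(targets="0.7 0 0 5 0;0.7 0 0 10 0;0.7 -10 0 5 0;0.7 -20 0 0 0;0.7 -25 0 0 0;0.7 -25 0 0 0;0.7 -20 0 0 0;0.7 -10 0 0 0;0.7 0 -10.8 -13.5 0;0.7 0 -10.8 -13.5 0;0.7 0 -10.8 -13.5 0;0.7 0 -10.8 -13.5 0;0.7 0 -10.8 -13.5 0;0.7 0 -10.8 -13.5 0;0.7 0 -10.8 -13.5 0;0.7 0 -10.8 -13.5 0;0.7 0 0 0 0")

```text
clock: 8.03
tool_pos: [0.4707, 0.17, 0.3077]
eef_rot: [0.494, 0.506, -0.494, 0.505]
contact_force: [-0.4, -0.1, 0.0]
opening: 0.701
```

Call:
carry_out(targets="0.7 0 0 0 0.1208;0.7 0 0 0 0.1208;0.7 0 0 0 0.1208;0.7 0 0 0 0.1208;0.7 0 0 0 0.1208;0.7 0 0 0 0.1208;0.7 0 0 0 0.1208;0.7 0 0 0 0.1208;0.7 0 0 0 0.1208;0.7 0 0 0 0.1208;0.7 0 0 0 0.1208;0.7 0 0 0 0.1208;0.7 0 0 0 0.1208;0.7 0 0 0 0;0.7 0 0 0 0")

```text
clock: 9.28
tool_pos: [0.4732, 0.1668, 0.3075]
eef_rot: [0.707, 0.007, -0.707, 0.007]
contact_force: [-0.6, -0.4, -0.3]
opening: 0.696
```

```bash
python3 - <<'E'
from h import *
s,A,tip=info([-.095,.095,.0325])
p,d=eyes.snapshot("wrist"); cv2.imwrite("pics/w6.png",p)
print(proj(campose("wrist",s),t2w(np.array([[.135,.17,.03],[-.07,.02,.036],[.05,.02,.036],[-.07,.22,.036],[.05,.22,.036]]))))
E
```

```text
t 9.28 tip(trim,mm) [-95.2  94.1 141.5] toolX [ 0.    -0.001 -1.   ] jaw in trim [ 0.002 -1.     0.001] ang -1.5683 toolz trim [-1.    -0.002 -0.   ] F [-0.57 -0.38 -0.27] op 0.696
shift tool mm [109.   -1.   -0.2]
[[ 162.1073309  -124.3611053 ]
 [ 363.48725648  179.67530691]
 [ 376.45616897   15.81273   ]
 [ 121.81320244  179.02655961]
 [ 101.04205208   15.00635056]]
```

View pics/w6.png

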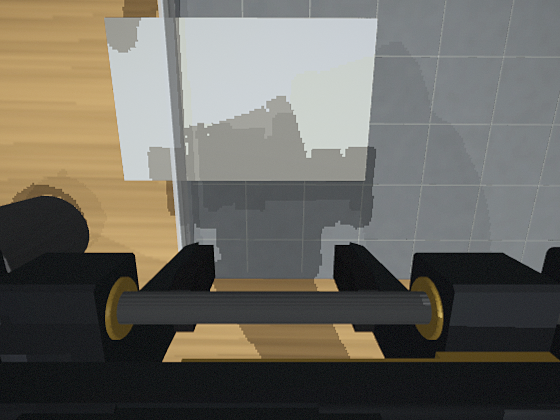

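```bash
python3 - <<'E'
from h import *
cam=campose("top")
print(np.round(w2t(ray(cam,[(193,239),(206,239),(181,239)],.095))*1e3))
s=r.get_state(); cam=campose("wrist",s); d=eyes.snapshot("wrist")[1]
K,Rm,t=cam
for uv in [(45,205),(80,235),(88,235),(40,240)]:
    z=d[uv[1],uv[0]]; P=t+Rm@(np.linalg.inv(K)@[uv[0],uv[1],1])*z; print(uv,np.round(w2t(P)*1e3))
E
```

```text
[[-128.  309.   95.]
 [-128.  269.   95.]
 [-128.  347.   95.]]
(45, 205) [-95. 296.  26.]
(80, 235) [-127.  277.   15.]
(88, 235) [-131.  277.    3.]
(40, 240) [-114.  278.   62.]
```

The board sits where expected: near edge along row 181, end at column 124. The pencil cup starts at y ≈ 271 mm and the gripper body reaches about 188 mm, so it is clear. I'll go down and then push toward the fence.

Call:
carry_out(targets="0.7 10 0 0 0;0.7 20 0 0 0;0.7 24 0 0 0;0.7 24 0 0 0;0.7 18 0 0 0;0.7 8 0 0 0;0.7 3 0 0 0;0.7 1 0 0 0;0.7 0 0 0 0;0.7 0 0 0 0")

```text
clock: 10.22
tool_pos: [0.4731, 0.1677, 0.2003]
eef_rot: [0.708, 0.006, -0.707, 0.006]
contact_force: [-0.6, -0.1, 0.1]
opening: 0.699
```

```bash
python3 - <<'E'
from h import *
s,A,tip=info([.001,.095,.0325])
E
```

```text
t 10.22 tip(trim,mm) [-94.9  95.3  34.3] toolX [ 0.002  0.001 -1.   ] jaw in trim [ 0. -1. -0.] ang -1.5705 toolz trim [-1.    -0.    -0.002] F [-0.64 -0.07  0.14] op 0.699
shift tool mm [  2.    0.3 -95.9]
```

Call:
carry_out(targets="0.7 1 0 0 0;0.7 1 0 0 0;0.7 0 0 -3 0;0.7 0 0 -5 0;0.7 0 0 -6 0;0.7 0 0 -6 0;0.7 0 0 -6 0;0.7 0 0 -6 0;0.7 0 0 -6 0;0.7 0 0 -6 0;0.7 0 0 -6 0;0.7 0 0 -6 0;0.7 0 0 -6 0;0.7 0 0 -6 0;0.7 0 0 -6 0;0.7 0 0 -6 0;0.7 0 0 -5 0;0.7 0 0 -4 0;0.7 0 0 -2 0;0.7 0 0 0 0")

```text
clock: 11.88
tool_pos: [0.5645, 0.1692, 0.1975]
eef_rot: [0.708, 0.006, -0.707, 0.006]
contact_force: [-0.0, 0.4, -0.2]
opening: 0.699
```

```bash
python3 - <<'E'
from h import *
s,A,tip=info([.006,.095,.0325])
p,d=eyes.snapshot("wrist"); cv2.imwrite("pics/w7.png",p)
p,cam,g=topmeas("pics/t7.png")
E
```

```text
t 11.88 tip(trim,mm) [-3.7 95.1 31.5] toolX [ 0.001  0.    -1.   ] jaw in trim [-0. -1. -0.] ang -1.5709 toolz trim [-1.     0.    -0.001] F [-0.04  0.42 -0.17] op 0.699
shift tool mm [-1.   0.1 -9.7]
```

View pics/w7.png

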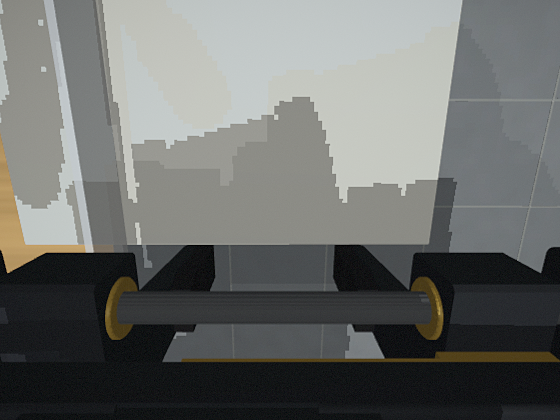

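View pics/t7.png

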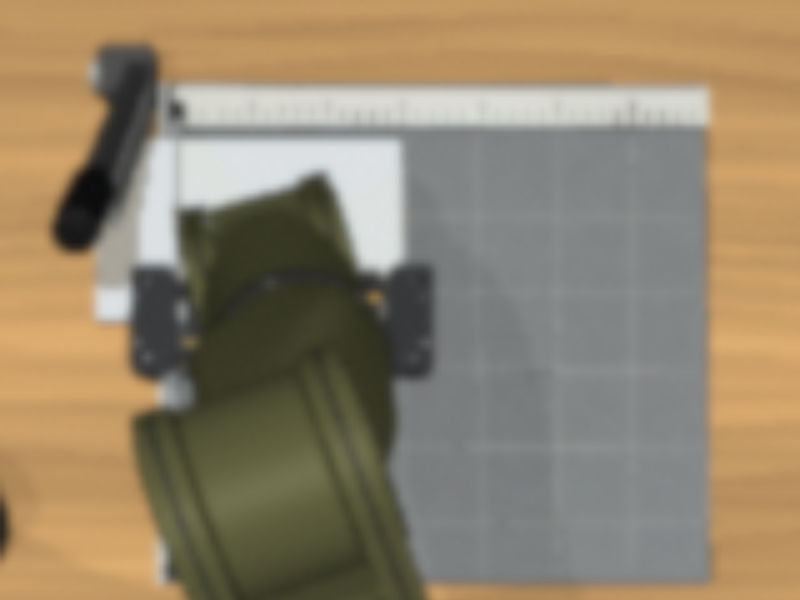

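The board is straight and about 8 mm short of the fence (crop row 139 against the fence face at row 127). I'll creep in and watch the force.

Call:
carry_out(targets="0.7 0 0 -1 0;0.7 0 0 -1 0;0.7 0 0 -1 0;0.7 0 0 -1 0;0.7 0 0 -1 0;0.7 0 0 -1 0;0.7 0 0 -1 0;0.7 0 0 -0.5 0;0.7 0 0 0 0;0.7 0 0 0 0")

```text
clock: 12.82
tool_pos: [0.5716, 0.1694, 0.1975]
eef_rot: [0.707, 0.006, -0.707, 0.006]
contact_force: [0.3, 0.1, -0.2]
opening: 0.697
```

Call:
carry_out(targets="0.7 0 0 -0.5 0;0.7 0 0 -0.5 0;0.7 0 0 0 0;0.7 0 0 0 0")

```text
clock: 13.15
tool_pos: [0.5721, 0.1694, 0.1975]
eef_rot: [-0.707, -0.006, 0.707, -0.006]
contact_force: [-1.3, 0.1, 0.2]
opening: 0.702
```

```bash
python3 - <<'E'
from h import *
s,A,tip=info([.006,.095,.0325])
E
```

```text
t 13.15 tip(trim,mm) [ 3.7 95.1 31.5] toolX [-0. -0. -1.] jaw in trim [ 0. -1.  0.] ang -1.5705 toolz trim [-1. -0.  0.] F [-1.29  0.1   0.19] op 0.702
shift tool mm [-1.   0.1 -2.3]
```

Force is starting to show (-1.3 N), so I'll add small steps.

Call:
carry_out(targets="0.7 0 0 -0.5 0;0.7 0 0 -0.5 0;0.7 0 0 0 0;0.7 0 0 0 0")

```text
clock: 13.48
tool_pos: [0.5732, 0.1695, 0.1975]
eef_rot: [-0.707, -0.006, 0.707, -0.006]
contact_force: [-0.8, 0.8, 1.0]
opening: 0.706
```

Call:
carry_out(targets="0.7 0 0 -0.5 0;0.7 0 0 -0.5 0;0.7 0 0 0 0;0.7 0 0 0 0")

```text
clock: 13.82
tool_pos: [0.5735, 0.1695, 0.1974]
eef_rot: [-0.706, -0.006, 0.708, -0.006]
contact_force: [-5.8, -0.1, 2.6]
opening: 0.702
```

At -5.8 N and with the tip stalling, the board is against the fence. I'll back off and check.

Call:
carry_out(targets="0.7 0 0 2 0;0.7 0 0 6 0;0.7 0 0 12 0;0.7 -10 0 10 0;0.7 -20 0 0 0;0.7 -25 0 0 0;0.7 -25 0 0 0;0.7 -20 0 8 0;0.7 -10 0 16 0;0.7 0 0 16 0;0.7 0 0 16 0;0.7 0 0 16 0;0.7 0 0 16 0;0.7 0 0 0 0;0.7 0 0 0 0")

```text
clock: 15.07
tool_pos: [0.4566, 0.1675, 0.3078]
eef_rot: [0.708, 0.007, -0.706, 0.006]
contact_force: [0.7, -0.8, -0.3]
opening: 0.7
```

```bash
python3 - <<'E'
from h import *
s,A,tip=info()
p,d=eyes.snapshot("wrist"); cv2.imwrite("pics/w8.png",p)
print(proj(campose("wrist",s),t2w(np.array([[.135,.17,.042],[.135,-.0,.042],[.015,.02,.036],[.135,.02,.036],[.015,.22,.036],[.135,.22,.036],[0.015,.18,.03],[-.05,.18,.03]]))).round(1))
p,cam,g=topmeas("pics/t8.png")
E
```

```text
t 15.07 tip(trim,mm) [-111.4   95.3  141.8] toolX [ 0.002  0.    -1.   ] jaw in trim [ 0.001 -1.    -0.   ] ang -1.5702 toolz trim [-1.    -0.001 -0.002] F [ 0.67 -0.77 -0.31] op 0.7
[[ 154.8 -170.4]
 [ 427.1 -170.5]
 [ 375.4   44.7]
 [ 391.5 -161.6]
 [ 106.7   44.5]
 [  80.7 -161.5]
 [ 163.2   46.7]
 [ 170.5  134.4]]
```

View pics/w8.png

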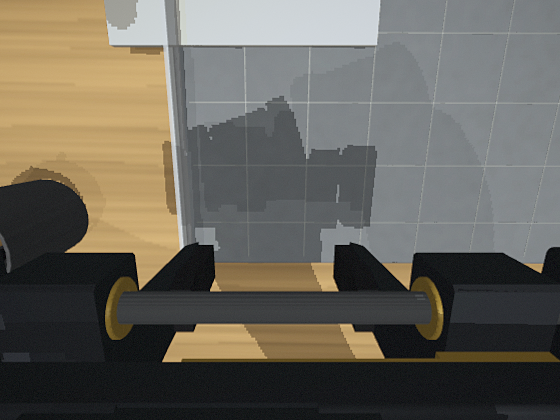

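View pics/t8.png

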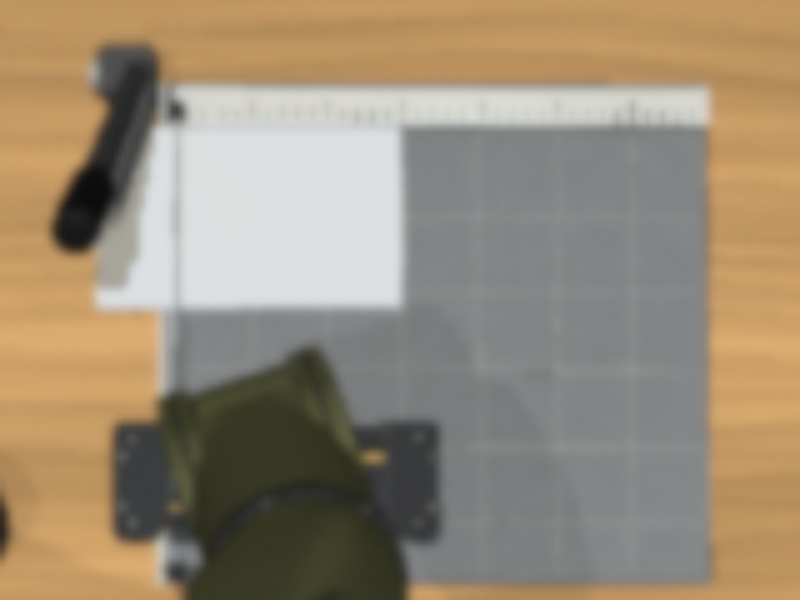

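The top view shows the board against the fence (edge at crop row 127) and sticking out to x=95. In the wrist view its near corners are at (110,45) and (378,45). I'll measure both precisely.

```bash
python3 - <<'E'
from h import *
s=r.get_state(); cam=campose("wrist",s); p=cv2.imread("pics/w8.png"); hsv=cv2.cvtColor(p,cv2.COLOR_BGR2HSV); S=hsv[...,1].astype(float); g=p.min(2).astype(float)
T=lambda e,z: w2t(ray(cam,e,z))*1e3
W=T([(u,35+sub(g[35:60,u])) for u in range(200,370,5)],.033); print("near x (mid h)",np.median(W[:,0]),np.polyfit(W[:,1],W[:,0],1)[0])
W=T([(360+sub(g[v,360:395]),v) for v in range(5,30)],.036); print("right end",np.median(W[:,1]))
W=T([(100+sub(S[v,100:125]),v) for v in range(30,43)],.036); print("left end",np.median(W[:,1]))
W=T([(160+sub(S[v,160:180]),v) for v in range(60,130)],.03); print("cut edge",np.median(W[:,1]))
p,cam,g=topmeas("pics/t9.png"); S=cv2.cvtColor(p,cv2.COLOR_BGR2HSV)[...,1].astype(float)
E=[(215+sub(S[v,215:232]),v) for v in range(192,196)]; W=T(E,.036); print("top left end",np.round(W[:,1],1))
E=[(278+sub(g[v,278:292]),v) for v in range(165,193)]; W=T(E,.036); print("top right end",np.median(W[:,1]),np.polyfit(W[:,0],W[:,1],1)[0])
E=[(u,188+sub(g[188:204,u])) for u in range(243,282)]; W=T(E,.036); print("top near x",np.median(W[:,0]),np.polyfit(W[:,1],W[:,0],1)[0])
E=[(228+sub(S[v,228:244]),v) for v in range(200,212)]; W=T(E,.03); print("top cut edge",np.median(W[:,1]))
E=[(338+sub(S[v,338:356]),v) for v in range(168,245)]; W=T(E,.03); print("top bed right",np.median(W[:,1]))
E
python3 - <<'E'
import cv2
p=cv2.imread("pics/w8.png"); cv2.imwrite("pics/w8c.png",cv2.resize(p[0:140,90:250],None,fx=4,fy=4,interpolation=0))
E
```

```text
near x (mid h) 16.806845296247335 0.0017660810276902104
right end 19.013870018601008
left end 218.43063186084981
cut edge 180.49142108002485
top left end [220.5 221.  220.7 220.6]
top right end 19.459269769337105 0.008497598709489528
top near x 14.692791089172138 -0.011349339771645126
top cut edge 179.17224247847798
top bed right -179.68727289196963
```

View pics/w8c.png

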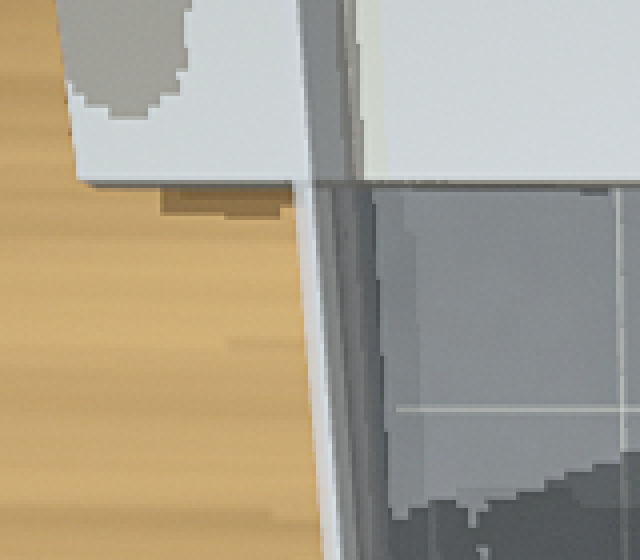

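The crop shows the board flat in the slot, with its end past the steel edge. The overhang reads about 38 mm (wrist) to 41 mm (top). The near edge is at x = 14.7–16.8 mm, where 15 mm means contact with the fence, and the tilt is about 0.01 rad or less. All are within limits, and the arm is clear at z ≈ 142 mm, so I'm handing in.

```bash
python3 - <<'E'
from h import *
info(); print(r.finish_job())
E
```

```text
t 15.22 tip(trim,mm) [-110.2   95.3  141.6] toolX [ 0.003  0.001 -1.   ] jaw in trim [-0.    -1.    -0.001] ang -1.5713 toolz trim [-1.     0.    -0.003] F [ 0.36  0.39 -0.23] op 0.7
the job is handed in; nothing more can be done
None
```

The board is set for the cut, and I handed the job in at 15.2 s; the hand-in reports no verdict. I pushed the smaller white board by its right end to the 40 mm overhang. Then I pushed its near long edge to the fence until the force rose to about 6 N, let go, and raised the arm clear.

Last checks:
- **Overhang:** about 38 mm from the wrist camera and about 41 mm from the top camera. The two disagree by about 2–3 mm, but both are within the 34–46 mm limits.
- **Fence:** the near edge is at x = 14.7 mm (top) and 16.8 mm (wrist), where 15 mm means contact. The wrist reading is about 2 mm too high, which is the calibration error. The board is within about 0.011 rad of parallel.
- **Flatness:** I judged this by eye from the last pictures and did not measure it.
- **Surroundings:** the lever looked unmoved in the last top crop. I took no last picture of the stapler, glue stick or tape roll. The moves were planned clear of everything around the trimmer, and I felt no contact other than the push against the fence.

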